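# Pack the sample carrying tin in two tiers

### The arm

A 6-joint arm with a two-finger parallel gripper is mounted at the origin on the work surface. World frame = base frame: x ahead of the robot, y to its left, z up, the work surface at z = 0. Lengths are in m, angles in degrees, forces in N, time in s.
With the tool pointing down it reaches from about 0.4 to 0.825 m from the base axis. Payload 7 kg.
Tool frame: the origin (TCP) lies on the centre line of the jaws, within the pads' length; the fingertips stand 8 mm ahead of it and the grasp point (between the pads) lies 11 mm behind it; z points along the fingers, y is the line along which they close (so a half turn about z gives the same grasp; the last joint's range is limited). The gripper opens to 88 mm and grips with 3 to 60 N. Pads are 19 mm wide; open, the fingers measure 130 mm over their backs; the gripper's body (78 mm by 193 mm) begins 47 mm behind the grasp point.
Start: joints at [86.236, 20.546, 0.682, 0, -70.136, -16.507], TCP at [0.234, 0.633, 0.235] pointing down, gripper open.
Joint ranges: [-176.03, 176.03], [-82.01, 121.73], [-58.28, 71.71], [-173.87, 95.51], [-174.79, -0.11], [-173.66, 173.66]. Speed limits (degrees/s): [136.94, 136.94, 172.46, 180, 180, 180].

### API

Orientations are given as [roll, pitch, yaw] about the fixed x, y, z axes, in that order (R = Rz(yaw) Ry(pitch) Rx(roll)).
In Python, from plant import r gives the robot as it stands.
- The arm moves only by the tool carry_out, never from a script. Its argument "targets" is a list of rows, each a list of 6 numbers: the shift along the tool's x, y, z scaled (see below), then the turn, a rotation vector about the tool's x, y, z scaled (see below). A call has 1 to 5 rows; each row shifts and turns the commanded pose from where the row before left it, along the tool's axes as they then stand; what a row does not reach is not made up. The controller multiplies each number of a shift by 0.5 m and each number of a turn by 60 degrees. A row lasts 1/8 s, in which the tool goes at most 62.5 mm and 10.7 degrees, less where a joint would pass 70% of its speed; a pose out of reach is approached as far as the arm can. A call with a number of a shift or a turn outside -1 to 1 is refused whole. A call with a gripper value outside its range is refused whole. "hand" is the opening, from 0 (shut) to 1 (fully open), set as the call begins (left out, the last holds). The fingers move at their own pace and stop on an object; "squeeze" is the grip in N (left out, the last holds). Time passes only in rows, so rows that do not move let the fingers close. It gives the time, the measured TCP pose, the force, the opening and the grip force at its end, in the units of the state.
- r.get_state(): the state, without advancing time (a new reading comes with each control period).
- r.capture(name): name is "scene" or "top"; returns the picture (384x512x3 uint8, red, green, blue); there is no depth.
- r.camera_info(name): a dict with "K" (3x3 intrinsics, pixels), "eye" and "attitude" of the camera in the world. Camera axes: x right, y down, z forward; pixel columns grow to the right and rows downward; lengths in m; the calibration is good to about 2 mm. A picture is of the moment at which its call begins. camera_info takes no time and is no camera call.
- r.close_job(): hands the job in; it is judged then, once.
The state is a dict: "time_s": time; "joints": joint angles; "qd": joint speeds; "joint_torque": joint torques, N m; "tcp_pos": TCP position; "eef_rot": TCP orientation; "contact_force": force on the tool from outside, world axes, zero at the start; "moment": the same for the moment, N m; "gripper_width": finger opening in m; "gripper_force": force on a finger pad.
Only numpy, scipy, OpenCV 4.12 (cv2) and the standard library are available. Lean on these libraries where they do the work, as an engineer would, in place of code of your own. Each camera call takes 0.05 s, during which the arm holds its last target. There are 200 camera calls.

### The job

Load the low round steel carrying tin in two tiers: first stand the three colour-banded sample tins in it, close together and each centred on the painted spot of its own colour; then lay the white holed plate flat and centred on top of the three; last stand the amber jar upright in the middle of the plate. Keep the tins and the jar upright all the while so that no chips spill, leave the unpainted tin and the lidded tin where they are, and let go of everything at the end.

Things in the scene. Friction and masses are not known exactly. Their poses are not given: they have to be found in the camera images.
- pan: Low round steel carrying tin, open, fixed to the table: 128 mm outside, 120 inside, wall 12 high, inner floor 5 above its underside. Three 42 mm painted spots on the floor, centred 29.5 mm from the middle: red along its +x axis, blue 120 and yellow 240 degrees counter-clockwise from above. Origin: centre of underside. The brass sieve (140 wide, 45 high) is only in the way.
- tin_red: Open round aluminium sample tin with grey rock chips in it and a broad red painted band round its top edge and lip (a red ring seen from above). Straight-sided, outside diameter 48 mm, height 45 mm, about 120 g; the chips lie below the lip. Grip it round the outside near mid-height: held only by the lip it may tilt. Origin: centre of its underside; z up.
- tin_blue: Open round aluminium sample tin with grey rock chips in it and a broad blue painted band round its top edge and lip (a blue ring seen from above). Straight-sided, outside diameter 48 mm, height 45 mm, about 120 g; the chips lie below the lip. Grip it round the outside near mid-height: held only by the lip it may tilt. Origin: centre of its underside; z up.
- tin_yellow: Open round aluminium sample tin with grey rock chips in it and a broad yellow painted band round its top edge and lip (a yellow ring seen from above). Straight-sided, outside diameter 48 mm, height 45 mm, about 120 g; the chips lie below the lip. Grip it round the outside near mid-height: held only by the lip it may tilt. Origin: centre of its underside; z up.
- plate: Round white porcelain plate with seven small dark holes on its face, lying flat and loose on the table: diameter 66 mm, 10 mm thick, about 80 g. Grip it across its edge. Origin: centre of its underside; z up.
- jar: Closed amber sample jar with a black cap and a paper band, standing loose on the table: straight round body and cap of 42 mm diameter, 55 mm high in all, about 90 g. Origin: centre of its underside; z up.
- tin_plain: Bystander, to be left alone: open aluminium tin with reddish chips and no painted band, diameter 48 mm, height 45 mm. Origin: centre of its underside.
- tin_lidded: Bystander, to be left alone: aluminium tin closed with a flat steel lid, no paint, diameter 48 mm, height 45 mm. Origin: centre of its underside.

How it is judged:
By the outcome, as a careful person would: the job done as asked, in the order asked, and still so for the second after the job is handed in, with the robot touching nothing.
It also fails if it takes over 144 s, if anything falls off the work surface, if the arm or the gripper's body presses on something with over 40 N, if the wrist force passes 120 N, or if a joint passes its speed limit or range.

## Working session

There is one attempt and no reset: what is moved stays moved. The work goes in short steps, Python scripts to look and compute and a tool call to move; the robot and the scene stay as the last step left them, time stands still between calls to the robot, and variables do not carry over. Pictures are saved under pics/ and viewed, at most 14 in all, crops included, and the job is handed in when it is done.

Besides the shell and the picture viewer there is one more tool, called as name([rows], argument=value, ...), one row to a line, values as JSON. carry_out: Moves the arm, as the interface text tells. Its arguments: {"type":"object","properties":{"targets":{"type":"array","items":{"type":"array","items":{"type":"number","minimum":-1,"maximum":1}}},"hand":{"type":"number"},"squeeze":{"type":"number"}},"required":["targets"]}

```bash
mkdir -p pics; python3 - <<'E'
from plant import r
import cv2,numpy as np
for n in("top","scene"):
    im=r.capture(n);cv2.imwrite(f"pics/{n}0.png",im[:,:,::-1]);print(n,r.camera_info(n))
s=r.get_state();print({k:np.round(v,4) for k,v in s.items()})
E
```

```text
top {'K': array([[455.95353426,   0.        , 260.0643584 ],
       [  0.        , 455.95353426, 193.2108876 ],
       [  0.        ,   0.        ,   1.        ]]), 'eye': array([0.34119077, 0.01092425, 1.12717218]), 'attitude': array([-1.70059425e+02,  3.18215058e-02, -9.06590006e+01])}
scene {'K': array([[374.47299793,   0.        , 253.85524595],
       [  0.        , 374.47299793, 191.29198759],
       [  0.        ,   0.        ,   1.        ]]), 'eye': array([1.01542891, 0.59634336, 0.82109724]), 'attitude': array([-136.59908864,    0.73016251,  141.43091736])}
{'time_s': np.float64(0.1), 'joints': array([ 8.62358e+01,  2.05851e+01,  6.38800e-01, -1.78000e-02,
       -7.01357e+01, -1.65070e+01]), 'qd': array([ 0.0366, -0.0796,  0.0677,  0.0649, -0.0673,  0.0075]), 'joint_torque': array([-8.00000e-04, -5.84163e+01,  2.93753e+01,  7.01550e+00,
        1.02000e-02, -0.00000e+00]), 'tcp_pos': array([0.2337, 0.6328, 0.2337]), 'eef_rot': array([ 1.799166e+02, -7.300000e-03, -2.027720e+01]), 'contact_force': array([-1.0309, -0.1972, -0.0098]), 'moment': array([-0.038 ,  0.0382,  0.0137]), 'gripper_force': np.float64(0.0), 'gripper_width': np.float64(0.0872)}
```

View pics/top0.png

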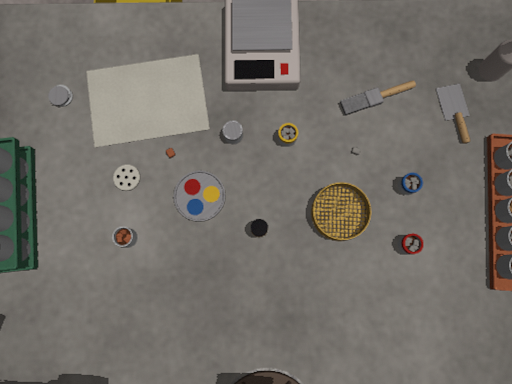

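View pics/scene0.png

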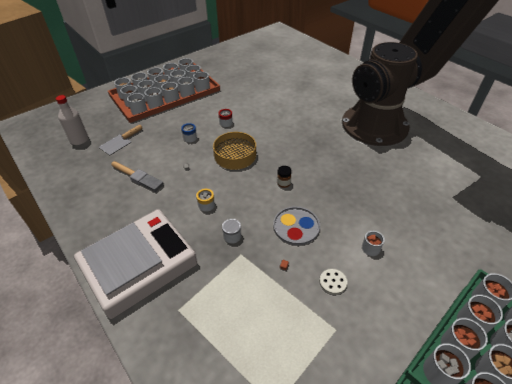

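The top view has image up as +x and image left as +y. It shows the pan (199,197), plate (126,178), jar (259,228), and the yellow (288,132), blue (412,183) and red (412,244) tins. The bystanders are the lidded tin (232,131) and the plain tin (123,237), with the sieve at (341,211). The scene view agrees.

```bash
cat > h.py <<'E'
from plant import r
import cv2,numpy as np
from scipy.spatial.transform import Rotation as Rn
def grab(n,save=None):
    im=r.capture(n)
    if save: cv2.imwrite(f"pics/{save}.png",im[:,:,::-1])
    return cv2.resize(im,None,fx=4,fy=4,interpolation=cv2.INTER_CUBIC)
def ray(n,uv,z):
    c=r.camera_info(n);R=Rn.from_euler('xyz',c["attitude"],degrees=True).as_matrix()
    uv=np.atleast_2d(np.float64(uv)); uv=(uv+.5)/4-.5   # upscaled pixels
    d=np.c_[uv,np.ones(len(uv))]@np.linalg.inv(c["K"]).T@R.T
    return (c["eye"]+d*((z-c["eye"][2])/d[:,2])[:,None])[:,:2]
def mask(im,col):
    h,s,v=[a.astype(int) for a in cv2.split(cv2.cvtColor(im,cv2.COLOR_RGB2HSV))]
    m={'red':((h<6)|(h>172))&(s>150)&(v>70),'blue':(h>98)&(h<118)&(s>130)&(v>60),'yellow':(h>18)&(h<30)&(s>140)&(v>110),
       'white':(s<40)&(v>165),'black':(v<45)}[col]
    return m.astype(np.uint8)
def blobs(m,win,amin=60):
    """outer contours inside win (original px x0,y0,x1,y1), largest first"""
    x0,y0,x1,y1=[4*a for a in win];k=np.zeros_like(m);k[y0:y1,x0:x1]=m[y0:y1,x0:x1]
    c,_=cv2.findContours(k,cv2.RETR_EXTERNAL,cv2.CHAIN_APPROX_NONE)
    return sorted([a for a in c if cv2.contourArea(a)>amin],key=cv2.contourArea,reverse=True)
def disc(n,con,z):
    """centre of outline on plane z, and its diameter (mm)"""
    p=ray(n,con[:,0,:],z);(x,y),ra=cv2.minEnclosingCircle(np.float32(p))
    e=cv2.fitEllipse(np.float32(p*1000)); return np.array([x,y]),2000*ra,np.array(e[0])/1000,np.array(e[1])
def rim(n,con,z,rad):
    """centre of a top rim: sides give the lateral, the far edge from the camera gives the radial"""
    p=ray(n,con[:,0,:],z);e=r.camera_info(n)["eye"][:2];u=p.mean(0)-e;u/=np.linalg.norm(u);w=np.array([-u[1],u[0]])
    a=p@u;b=p@w;return u*(a.max()-rad)+w*(b.max()+b.min())/2, 1000*np.ptp(a),1000*np.ptp(b)
def go(xyz,yaw):
    """shift and turn in tool units from now"""
    s=r.get_state();R=Rn.from_euler('xyz',s["eef_rot"],degrees=True);T=Rn.from_euler('xyz',[180,0,yaw],degrees=True)
    d=R.inv().apply(np.array(xyz)-s["tcp_pos"])/.5; t=(R.inv()*T).as_rotvec(degrees=True)/60
    print("shift",np.round(d,4),"turn",np.round(t,4),"rows",np.round(max(np.linalg.norm(d)*500/62.5,np.linalg.norm(t)*60/10.7),1))
E
python3 - <<'E'
from h import *
im=grab("top");sc=grab("scene")
W={'red':((400,230,425,258),(210,100,240,132)),'blue':((398,170,426,196),(176,115,203,147)),'yellow':((275,120,302,148),(190,183,220,218))}
S={'red':((178,172,225,222),(272,205,322,246))}
for c in('red','blue','yellow'):
    for n,i,w,ws in(("top",im,W[c][0],S['red'][0]),("scene",sc,W[c][1],S['red'][1])):
        m=mask(i,c)
        for b in blobs(m,w)[:1]: print(c,n,[np.round(x,4) for x in rim(n,b,.045,.024)])
        for b in blobs(m,ws)[:1]: print('  spot',[np.round(x,4) for x in disc(n,b,.005)])
for n,i,w,wj in(("top",im,(108,160,146,196),(245,215,272,242)),("scene",sc,(315,262,352,298),(272,160,298,176))):
    print('plate',n,[np.round(x,4) for b in blobs(mask(i,'white'),w)[:1] for x in rim(n,b,.010,.033)])
    print('jar',n,[np.round(x,4) for b in blobs(mask(i,'black'),wj)[:1] for x in rim(n,b,.055,.021)])
E
```

```text
red top [array([ 0.4069, -0.3497]), np.float64(48.7397), np.float64(46.7045)]
  spot [array([0.5572, 0.1797]), np.float64(40.0755), array([0.5571, 0.1799]), array([38.4915, 38.9878])]
red scene [array([ 0.404 , -0.3518]), np.float64(50.2294), np.float64(45.5084)]
  spot [array([0.5545, 0.1783]), np.float64(40.3415), array([0.5545, 0.1781]), array([38.707 , 39.0971])]
blue top [array([ 0.5542, -0.3589]), np.float64(48.8259), np.float64(46.6746)]
  spot [array([0.5065, 0.1722]), np.float64(40.1993), array([0.5065, 0.1722]), array([38.4857, 38.8175])]
blue scene [array([ 0.5523, -0.3607]), np.float64(49.5996), np.float64(45.4366)]
  spot [array([0.5036, 0.1703]), np.float64(40.2425), array([0.5037, 0.1703]), array([38.659 , 38.8417])]
yellow top [array([ 0.6839, -0.0606]), np.float64(49.2006), np.float64(49.1136)]
  spot [array([0.5382, 0.1322]), np.float64(40.8945), array([0.5383, 0.1322]), array([39.7074, 39.7817])]
yellow scene [array([ 0.6817, -0.0631]), np.float64(50.2577), np.float64(47.6123)]
  spot [array([0.5358, 0.1304]), np.float64(41.2831), array([0.5358, 0.1303]), array([39.4468, 40.3645])]
plate top [array([0.5814, 0.3432]), np.float64(62.4198), np.float64(63.3973)]
jar top [array([0.4466, 0.0136]), np.float64(40.2762), np.float64(39.0753)]
plate scene [array([0.5809, 0.3435]), np.float64(65.6763), np.float64(66.0071)]
jar scene [array([0.4485, 0.0135]), np.float64(43.735), np.float64(38.196)]
```

```bash
python3 - <<'E'
from h import *
go((.683,-.062,.12),-20.28)
E
```

```text
shift [1.3243 0.9922 0.2291] turn [ 0.001  -0.0001  0.0001] rows 13.4
```

carry_out([
  [0.0883,0.0661,0.0153,0,0,0],
  [0.0883,0.0661,0.0153,0,0,0],
  [0.0883,0.0661,0.0153,0,0,0],
  [0.0883,0.0661,0.0153,0,0,0],
  [0.0883,0.0661,0.0153,0,0,0],
], hand=1, squeeze=15)

```text
time_s: 0.82
tcp_pos: [0.3844, 0.4, 0.1962]
eef_rot: [-180.0, -0.0, -20.3]
contact_force: [1.4, 0.2, -0.0]
gripper_width: 0.0876
gripper_force: 0.0
```

carry_out([
  [0.0883,0.0661,0.0153,0,0,0],
  [0.0883,0.0661,0.0153,0,0,0],
  [0.0883,0.0661,0.0153,0,0,0],
  [0.0883,0.0661,0.0153,0,0,0],
  [0.0883,0.0661,0.0153,0,0,0],
])

```text
time_s: 1.45
tcp_pos: [0.5343, 0.1686, 0.158]
eef_rot: [-180.0, -0.0, -20.3]
contact_force: [0.9, 0.3, -0.2]
gripper_width: 0.0878
gripper_force: 0.0
```

carry_out([
  [0.0883,0.0661,0.0153,0,0,0],
  [0.0883,0.0661,0.0153,0,0,0],
  [0.0883,0.0661,0.0153,0,0,0],
  [0.0883,0.0661,0.0153,0,0,0],
  [0.0883,0.0661,0.0153,0,0,0],
])

```text
time_s: 2.08
tcp_pos: [0.6842, -0.063, 0.1194]
eef_rot: [180.0, 0.0, -20.3]
contact_force: [0.6, 1.4, -0.0]
gripper_width: 0.0877
gripper_force: 0.0
```

carry_out([
  [0,0,0,0,0,0.17],
  [0,0,0,0,0,0.17],
  [0,0,0,0,0,0.17],
  [0,0,0,0,0,0.17],
  [0,0,0,0,0,0.17],
])

```text
time_s: 2.7
tcp_pos: [0.6832, -0.0614, 0.1195]
eef_rot: [180.0, 0.0, -71.6]
contact_force: [-0.0, 0.3, 0.7]
gripper_width: 0.0879
gripper_force: 0.0
```

carry_out([
  [0,0,0,0,0,0.17],
  [0,0,0,0,0,0],
  [0,0,0,0,0,0],
])

```text
time_s: 3.08
tcp_pos: [0.6833, -0.0613, 0.1197]
eef_rot: [180.0, -0.0, -81.2]
contact_force: [0.9, 0.4, -0.5]
gripper_width: 0.0875
gripper_force: 0.0
```

```bash
python3 - <<'E'
from h import *
go((.6828,-.0619,.018),-81.4)
s=r.get_state();print(s["time_s"],s["tcp_pos"],s["eef_rot"],s["joints"])
E
```

```text
shift [0.001  0.0011 0.2034] turn [ 0.0002 -0.      0.0026] rows 1.6
3.075 [ 0.68328581 -0.06132763  0.11970259] [ 1.79987710e+02 -1.31812368e-03 -8.12424603e+01] [ 1.11067300e+01  2.63610358e+01 -5.99386500e+00  9.62587882e-04
 -5.76574329e+01 -2.34970545e+00]
```

carry_out([
  [0.001,0.001,0.07,0,0,0],
  [0,0,0.07,0,0,0],
  [0,0,0.04,0,0,0],
  [0,0,0.0234,0,0,0],
  [0,0,0,0,0,0],
])

```text
time_s: 3.7
tcp_pos: [0.6826, -0.062, 0.0175]
eef_rot: [179.9, -0.0, -81.4]
contact_force: [0.4, 0.1, 1.6]
gripper_width: 0.0876
gripper_force: 0.0
```

carry_out([
  [0,0,0,0,0,0],
  [0,0,0,0,0,0],
  [0,0,0,0,0,0],
  [0,0,0,0,0,0],
  [0,0,0,0,0,0],
], hand=0.3, squeeze=12)

```text
time_s: 4.32
tcp_pos: [0.683, -0.0619, 0.0184]
eef_rot: [-180.0, -0.0, -81.5]
contact_force: [-0.3, -0.2, 0.3]
gripper_width: 0.0475
gripper_force: 12.0
```

carry_out([
  [0,0,0,0,0,0],
  [0,0,0,0,0,0],
  [0,0,-0.02,0,0,0],
  [0,0,-0.06,0,0,0],
  [0,0,-0.06,0,0,0],
])

```text
time_s: 4.95
tcp_pos: [0.6826, -0.062, 0.0889]
eef_rot: [179.9, -0.0, -81.5]
contact_force: [1.3, 0.8, -0.8]
gripper_width: 0.0479
gripper_force: 12.0
```

```bash
python3 - <<'E'
from h import *
go((.5370,.1313,.1),-81.4)
grab("top","t1");i=grab("scene","s1")[600:1000,500:1100]
cv2.imwrite("pics/s1c.png",i[:,:,::-1])
E
```

```text
shift [-0.4254  0.2307 -0.0221] turn [ 0.0009 -0.     -0.0012] rows 3.9
```

View pics/s1.png

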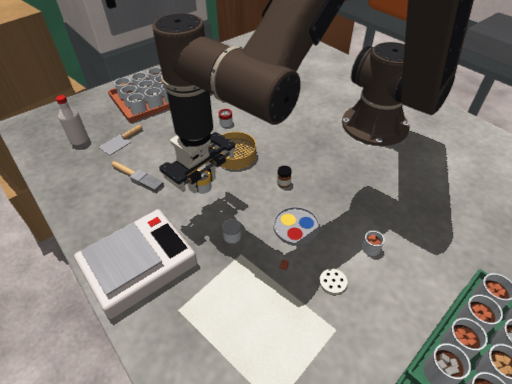

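The yellow tin is held upright in the gripper at (203,180), clear of the table. I'll carry it to its spot.

carry_out([
  [-0.0532,0.0288,-0.003,0,0,0],
  [-0.0532,0.0288,-0.003,0,0,0],
  [-0.0532,0.0288,-0.003,0,0,0],
  [-0.0532,0.0288,-0.003,0,0,0],
  [-0.0532,0.0288,-0.003,0,0,0],
])

```text
time_s: 5.68
tcp_pos: [0.591, 0.0596, 0.0954]
eef_rot: [180.0, 0.0, -81.5]
contact_force: [-0.9, 0.2, -1.5]
gripper_width: 0.0479
gripper_force: 12.0
```

carry_out([
  [-0.0532,0.0288,-0.003,0,0,0],
  [-0.0532,0.0288,-0.003,0,0,0],
  [-0.0532,0.0288,-0.003,0,0,0],
  [0,0,0,0,0,0],
  [0,0,0,0,0,0],
])

```text
time_s: 6.3
tcp_pos: [0.5374, 0.1315, 0.1001]
eef_rot: [180.0, 0.0, -81.4]
contact_force: [0.9, -0.1, -1.0]
gripper_width: 0.048
gripper_force: 12.0
```

```bash
python3 - <<'E'
from h import *
go((.5370,.1313,.0235),-81.4)
E
```

```text
shift [0.0003 0.0008 0.1532] turn [ 0.0001  0.     -0.0007] rows 1.2
```

carry_out([
  [0,0.001,0.04,0,0,0],
  [0,0,0.04,0,0,0],
  [0,0,0.04,0,0,0],
  [0,0,0.02,0,0,0],
  [0,0,0.011,0,0,0],
])

```text
time_s: 6.92
tcp_pos: [0.5371, 0.1309, 0.0241]
eef_rot: [180.0, -0.0, -81.5]
contact_force: [-0.5, -0.4, -0.3]
gripper_width: 0.0475
gripper_force: 12.0
```

carry_out([
  [0,0,0.003,0,0,0],
  [0,0,0,0,0,0],
  [0,0,0,0,0,0],
])

```text
time_s: 7.3
tcp_pos: [0.5373, 0.1317, 0.0236]
eef_rot: [-179.9, 0.0, -81.5]
contact_force: [0.2, -0.8, -1.7]
gripper_width: 0.0481
gripper_force: 12.0
```

carry_out([
  [0,0,0,0,0,0],
  [0,0,0,0,0,0],
  [0,0,0,0,0,0],
  [0,0,-0.03,0,0,0],
  [0,0,-0.06,0,0,0],
], hand=0.85)

```text
time_s: 7.92
tcp_pos: [0.5363, 0.131, 0.0684]
eef_rot: [179.9, -0.1, -81.5]
contact_force: [0.9, -0.4, 0.2]
gripper_width: 0.0744
gripper_force: 0.0
```

carry_out([
  [0,0,-0.08,0,0,0],
  [0,0,-0.08,0,0,0],
  [0.1,0,0,0,0,0],
  [0.12,0,0,0,0,0],
  [0.12,0,0,0,0,0],
])

```text
time_s: 8.55
tcp_pos: [0.5625, -0.0381, 0.1497]
eef_rot: [-179.9, 0.0, -81.4]
contact_force: [0.5, 0.7, -0.1]
gripper_width: 0.0746
gripper_force: 0.0
```

```bash
python3 - <<'E'
from h import *
print(r.get_state()["tcp_pos"])
im=grab("top","t2");sc=grab("scene","s2")
for n,i,w in(("top",im,(165,165,235,230)),("scene",sc,(262,195,330,250))):
    for c in('red','blue','yellow'):
        for b in blobs(mask(i,c),w)[:1]:
            print(n,c,[np.round(x,4) for x in (rim(n,b,.05,.024) if c=='yellow' else disc(n,b,.005))])
a=np.vstack([cv2.resize(im[560:960,560:1160],(800,533))[:290],cv2.resize(sc[760:1020,1000:1360],(800,578))[100:400]])
cv2.imwrite("pics/c2.png",a[:,:,::-1])
E
```

```text
[ 0.56249565 -0.03808593  0.1497261 ]
top yellow [array([0.542, 0.124]), np.float64(50.4038), np.float64(28.0737)]
scene red [array([0.5686, 0.1836]), np.float64(19.1613), array([0.5675, 0.1827]), array([ 8.6239, 17.7071])]
scene blue [array([0.504 , 0.1701]), np.float64(40.7145), array([0.5038, 0.1703]), array([38.6535, 39.0349])]
scene yellow [array([0.5353, 0.1307]), np.float64(57.3246), np.float64(45.9807)]
```

View pics/c2.png

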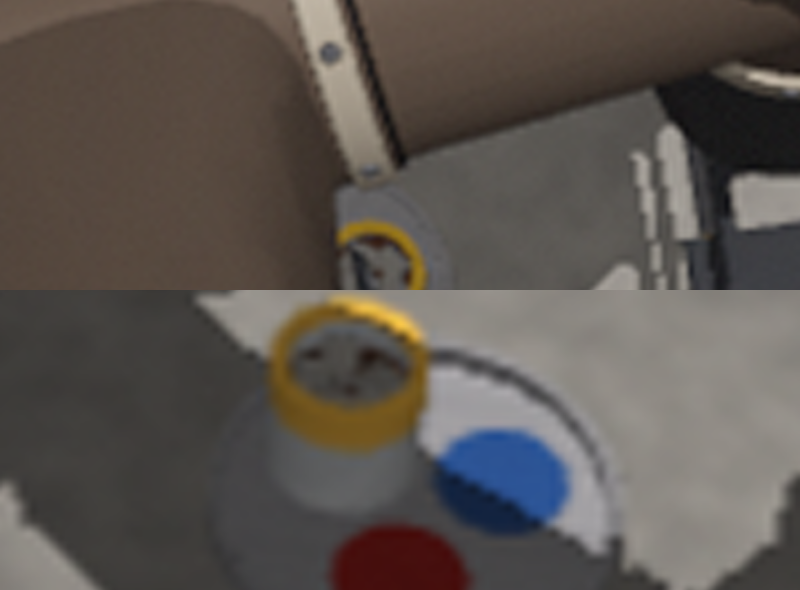

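The top view shows the arm covering the pan. The scene crop shows the yellow tin upright on its spot, within about 0.6 mm of the spot's own scene measurement. Blue is next.

carry_out([
  [0.0792,0.0143,0,0,0,0],
  [0.0792,0.0143,0,0,0,0],
  [0.0792,0.0143,0,0,0,0],
  [0.0792,0.0143,0,0,0,0],
  [0.0792,0.0143,0,0,0,0],
], hand=1)

```text
time_s: 9.28
tcp_pos: [0.5563, -0.2388, 0.1493]
eef_rot: [-179.9, -0.0, -81.4]
contact_force: [0.0, -0.6, -0.1]
gripper_width: 0.0875
gripper_force: 0.0
```

carry_out([
  [0.0792,0.0143,0,0,0,0],
  [0.0792,0.0143,0,0,0,0],
  [0.0792,0.0143,0,0,0,0],
  [0,0,0,0,0,-0.1667],
  [0,0,0,0,0,-0.1667],
])

```text
time_s: 9.9
tcp_pos: [0.5524, -0.3589, 0.1489]
eef_rot: [-180.0, -0.0, -61.2]
contact_force: [-0.5, 0.8, -0.0]
gripper_width: 0.0876
gripper_force: 0.0
```

carry_out([
  [0,0,0.02,0,0,-0.1667],
  [0,0,0.02,0,0,-0.1667],
  [0,0,0.02,0,0,-0.1667],
  [0,0,0.02,0,0,-0.1667],
  [0,0,0,0,0,0],
])

```text
time_s: 10.52
tcp_pos: [0.5523, -0.358, 0.1082]
eef_rot: [180.0, 0.1, -21.5]
contact_force: [-0.3, -0.5, 0.3]
gripper_width: 0.0876
gripper_force: 0.0
```

```bash
python3 - <<'E'
from h import *
go((.5533,-.3598,.018),-21.4)
print(r.get_state()["eef_rot"],r.get_state()["joints"])
E
```

```text
shift [0.0033 0.0026 0.1804] turn [ 0.      0.0009 -0.0019] rows 1.4
[ 1.79999568e+02  5.61992583e-02 -2.15156015e+01] [-1.60146273e+01  2.46779808e+01 -1.05156892e+01 -6.06269358e-03
 -5.48623119e+01  8.45025178e+01]
```

carry_out([
  [0.0033,0.0026,0.05,0,0,0],
  [0,0,0.06,0,0,0],
  [0,0,0.05,0,0,0],
  [0,0,0.0204,0,0,0],
  [0,0,0,0,0,0],
])

```text
time_s: 11.15
tcp_pos: [0.5538, -0.3603, 0.0181]
eef_rot: [180.0, 0.0, -21.6]
contact_force: [0.4, 0.2, -0.2]
gripper_width: 0.0873
gripper_force: 0.0
```

carry_out([
  [0,0,0,0,0,0],
  [0,0,0,0,0,0],
  [0,0,0,0,0,0],
  [0,0,0,0,0,0],
  [0,0,0,0,0,0],
], hand=0.3)

```text
time_s: 11.78
tcp_pos: [0.5537, -0.3603, 0.0181]
eef_rot: [180.0, -0.0, -21.5]
contact_force: [-0.3, 0.4, 0.5]
gripper_width: 0.0477
gripper_force: 12.0
```

carry_out([
  [0,0,0,0,0,0],
  [0,0,-0.02,0,0,0],
  [0,0,-0.06,0,0,0],
  [0,0,-0.08,0,0,0],
  [0,0,-0.08,0,0,0],
])

```text
time_s: 12.4
tcp_pos: [0.5533, -0.3602, 0.1393]
eef_rot: [180.0, 0.0, -21.5]
contact_force: [-0.5, 0.3, -1.0]
gripper_width: 0.0473
gripper_force: 12.0
```

```bash
python3 - <<'E'
from h import *
print(r.get_state()["tcp_pos"])
go((.5051,.1713,.13),-21.4)
E
```

```text
[ 0.55334232 -0.36021726  0.13933869]
shift [-0.4787 -0.954   0.0189] turn [ 0.      0.0004 -0.001 ] rows 8.5
```

carry_out([
  [-0.018,-0.036,0,0,0,0],
  [-0.038,-0.075,0.0015,0,0,0],
  [-0.038,-0.075,0.0015,0,0,0],
  [-0.038,-0.075,0.0015,0,0,0],
  [-0.038,-0.075,0.0015,0,0,0],
])

```text
time_s: 13.02
tcp_pos: [0.535, -0.1711, 0.1344]
eef_rot: [180.0, 0.1, -21.5]
contact_force: [0.1, -0.0, -2.3]
gripper_width: 0.0476
gripper_force: 12.0
```

carry_out([
  [-0.038,-0.075,0.0015,0,0,0],
  [-0.038,-0.075,0.0015,0,0,0],
  [-0.038,-0.075,0.0015,0,0,0],
  [-0.038,-0.075,0.0015,0,0,0],
  [-0.038,-0.075,0.0015,0,0,0],
])

```text
time_s: 13.65
tcp_pos: [0.515, 0.0378, 0.1308]
eef_rot: [180.0, 0.0, -21.5]
contact_force: [-0.1, -0.3, -1.9]
gripper_width: 0.0476
gripper_force: 12.0
```

carry_out([
  [-0.038,-0.075,0.0015,0,0,0],
  [-0.038,-0.075,0.0015,0,0,0],
  [-0.038,-0.075,0.0015,0,0,0],
  [-0.005,-0.018,0,0,0,0],
  [0,0,0,0,0,0],
])

```text
time_s: 14.28
tcp_pos: [0.5046, 0.1715, 0.1285]
eef_rot: [180.0, 0.0, -21.4]
contact_force: [-0.7, 0.3, -1.9]
gripper_width: 0.0477
gripper_force: 12.0
```

carry_out([
  [0,0,0,0,0,0],
  [0,0,0,0,0,0],
])

```text
time_s: 14.52
tcp_pos: [0.5052, 0.1702, 0.1289]
eef_rot: [180.0, 0.0, -21.5]
contact_force: [0.3, 0.8, -0.9]
gripper_width: 0.0477
gripper_force: 12.0
```

```bash
python3 - <<'E'
from h import *
print(r.get_state()["tcp_pos"])
go((.5051,.1713,.0232),-21.4)
E
```

```text
[0.50517194 0.17021198 0.12886865]
shift [-0.0009 -0.002   0.2113] turn [ 0.0002  0.0002 -0.0022] rows 1.7
```

carry_out([
  [-0.0005,-0.001,0.06,0,0,0],
  [0,0,0.06,0,0,0],
  [0,0,0.05,0,0,0],
  [0,0,0.03,0,0,0],
  [0,0,0.0113,0,0,0],
])

```text
time_s: 15.15
tcp_pos: [0.5051, 0.1711, 0.0227]
eef_rot: [179.9, 0.0, -21.5]
contact_force: [-4.5, -5.4, 17.0]
gripper_width: 0.0476
gripper_force: 12.0
```

carry_out([
  [0,0,0,0,0,0],
  [0,0,0,0,0,0],
  [0,0,0,0,0,0],
])

```text
time_s: 15.52
tcp_pos: [0.5055, 0.1721, 0.0238]
eef_rot: [-179.9, -0.0, -21.5]
contact_force: [-0.0, -0.3, -1.5]
gripper_width: 0.0476
gripper_force: 12.0
```

carry_out([
  [0,0,0,0,0,0],
  [0,0,0,0,0,0],
  [0,0,0,0,0,0],
  [0,0,-0.03,0,0,0],
  [0,0,-0.06,0,0,0],
], hand=0.85)

```text
time_s: 16.15
tcp_pos: [0.5046, 0.1713, 0.0686]
eef_rot: [179.9, 0.1, -21.5]
contact_force: [1.0, -0.0, 0.6]
gripper_width: 0.0744
gripper_force: 0.0
```

carry_out([
  [0,0,-0.08,0,0,0],
  [0,0,-0.08,0,0,0],
  [0.0196,0.1045,0,0,0,0],
  [0.0196,0.1045,0,0,0,0],
  [0.0196,0.1045,0,0,0,0],
])

```text
time_s: 16.77
tcp_pos: [0.4749, 0.0139, 0.1496]
eef_rot: [-179.9, -0.1, -21.4]
contact_force: [1.5, -1.2, 0.2]
gripper_width: 0.0744
gripper_force: 0.0
```

carry_out([
  [0.0196,0.1045,0,0,0,0],
  [0.0196,0.1045,0,0,0,0],
  [0.0196,0.1045,0,0,0,0],
  [0.0196,0.1045,0,0,0,0],
  [0.0196,0.1045,0,0,0,0],
], hand=1)

```text
time_s: 17.4
tcp_pos: [0.4249, -0.2476, 0.1497]
eef_rot: [-180.0, -0.1, -21.4]
contact_force: [1.7, 1.1, 0.2]
gripper_width: 0.0879
gripper_force: 0.0
```

carry_out([
  [0.0196,0.1045,0,0,0,0],
  [0.0196,0.1045,0,0,0,0],
  [0,0,0,0,0,0.1667],
  [0,0,0,0,0,0.1667],
  [0,0,0,0,0,0.1667],
])

```text
time_s: 18.02
tcp_pos: [0.4051, -0.3507, 0.1493]
eef_rot: [-180.0, -0.0, -51.8]
contact_force: [-0.9, -0.5, 0.7]
gripper_width: 0.0878
gripper_force: 0.0
```

carry_out([
  [0,0,0,0,0,0.1667],
  [0,0,0,0,0,0.1667],
  [0,0,0,0,0,0.1667],
  [0,0,0,0,0,0.1667],
  [0,0,0,0,0,0.1667],
])

```text
time_s: 18.65
tcp_pos: [0.4053, -0.3504, 0.1494]
eef_rot: [-179.9, -0.0, -101.8]
contact_force: [0.6, 0.7, 0.3]
gripper_width: 0.0875
gripper_force: 0.0
```

carry_out([
  [0,0,0,0,0,0.1667],
  [0,0,0,0,0,0.1667],
  [0,0,0,0,0,0.1667],
  [0,0,0,0,0,0.1667],
  [0,0,0,0,0,0],
])

```text
time_s: 19.27
tcp_pos: [0.4053, -0.3504, 0.1492]
eef_rot: [-180.0, 0.0, -141.4]
contact_force: [-0.5, -0.3, -0.6]
gripper_width: 0.0879
gripper_force: 0.0
```

```bash
python3 - <<'E'
from h import *
go((.4055,-.3508,.018),-141.4)
s=r.get_state();print(s["tcp_pos"],s["eef_rot"],s["joints"])
im=grab("top","t3");sc=grab("scene","s3")
for n,i,w in(("top",im,(165,165,235,230)),("scene",sc,(262,180,330,250))):
    for c in('red','blue','yellow'):
        for b in blobs(mask(i,c),w)[:1]:
            print(n,c,[np.round(x,4) for x in (rim(n,b,.05,.024) if c!='red' else disc(n,b,.005))])
a=np.vstack([cv2.resize(im[640:940,640:1040],(600,450))[:290],cv2.resize(sc[720:1020,1000:1400],(600,450))[50:340]])
cv2.imwrite("pics/c3.png",a[:,:,::-1])
E
```

```text
shift [ 0.0003 -0.0007  0.2624] turn [-0.0008  0.0004 -0.0002] rows 2.1
[ 0.40531327 -0.35039048  0.14921975] [-1.79951732e+02  2.45024106e-02 -1.41412291e+02] [-1.98632864e+01  1.17064550e+01 -2.37065863e+01  5.37100643e-03
 -5.45330047e+01 -3.15521296e+01]
top red [array([0.5571, 0.1797]), np.float64(40.0187), array([0.5573, 0.1803]), array([37.1983, 38.8682])]
top blue [array([0.5055, 0.1714]), np.float64(48.5901), np.float64(47.7681)]
top yellow [array([0.5367, 0.1325]), np.float64(49.9382), np.float64(47.5646)]
scene red [array([0.5544, 0.1778]), np.float64(40.782), array([0.5546, 0.1784]), array([37.8348, 39.3651])]
scene blue [array([0.5045, 0.1713]), np.float64(50.8643), np.float64(47.1924)]
scene yellow [array([0.5348, 0.1305]), np.float64(50.748), np.float64(48.1984)]
```

View pics/c3.png

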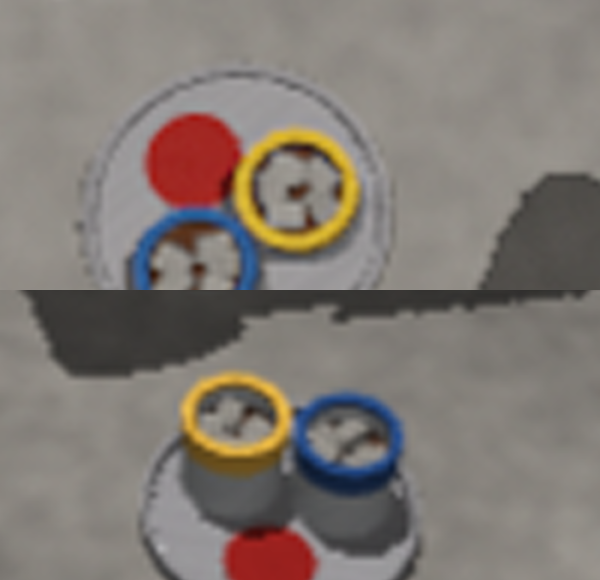

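Both placed tins stand upright on their spots: blue is within 0.3 mm and yellow about 1.2 mm off. Red is next.

carry_out([
  [0.0003,-0.0006,0.08,0,0,0],
  [0,0,0.08,0,0,0],
  [0,0,0.06,0,0,0],
  [0,0,0.03,0,0,0],
  [0,0,0.012,0,0,0],
])

```text
time_s: 20.0
tcp_pos: [0.4053, -0.3507, 0.0169]
eef_rot: [180.0, -0.0, -141.4]
contact_force: [-0.0, -0.0, 0.8]
gripper_width: 0.0881
gripper_force: 0.0
```

carry_out([
  [0,0,0,0,0,0],
  [0,0,0,0,0,0],
  [0,0,0,0,0,0],
  [0,0,0,0,0,0],
  [0,0,0,0,0,0],
], hand=0.3)

```text
time_s: 20.62
tcp_pos: [0.4055, -0.3508, 0.0176]
eef_rot: [-180.0, 0.0, -141.5]
contact_force: [-0.7, 1.6, 3.1]
gripper_width: 0.0477
gripper_force: 12.0
```

carry_out([
  [0,0,0,0,0,0],
  [0,0,-0.02,0,0,0],
  [0,0,-0.06,0,0,0],
  [0,0,-0.08,0,0,0],
  [0,0,-0.08,0,0,0],
])

```text
time_s: 21.25
tcp_pos: [0.4049, -0.3505, 0.1387]
eef_rot: [180.0, -0.0, -141.5]
contact_force: [1.1, -0.7, -1.6]
gripper_width: 0.0477
gripper_force: 12.0
```

```bash
python3 - <<'E'
from h import *
print(r.get_state()["tcp_pos"])
go((.5557,.1789,.14),-141.4)
E
```

```text
[ 0.4048872  -0.35046097  0.1386697 ]
shift [-0.8952  0.6406 -0.0025] turn [ 0.0006 -0.0002 -0.0015] rows 8.8
```

carry_out([
  [-0.035,0.025,0,0,0,0],
  [-0.07,0.05,0,0,0,0],
  [-0.07,0.05,0,0,0,0],
  [-0.07,0.05,0,0,0,0],
  [-0.07,0.05,0,0,0,0],
])

```text
time_s: 21.88
tcp_pos: [0.4585, -0.1632, 0.1377]
eef_rot: [-180.0, 0.0, -141.5]
contact_force: [0.4, 0.2, -0.9]
gripper_width: 0.0481
gripper_force: 12.0
```

carry_out([
  [-0.07,0.05,0,0,0,0],
  [-0.07,0.05,0,0,0,0],
  [-0.07,0.05,0,0,0,0],
  [-0.07,0.05,0,0,0,0],
  [-0.07,0.05,0,0,0,0],
])

```text
time_s: 22.5
tcp_pos: [0.5175, 0.0436, 0.1377]
eef_rot: [180.0, 0.0, -141.5]
contact_force: [-0.0, -0.1, -1.5]
gripper_width: 0.0479
gripper_force: 12.0
```

carry_out([
  [-0.07,0.05,0,0,0,0],
  [-0.07,0.05,0,0,0,0],
  [-0.07,0.05,0,0,0,0],
  [-0.02,0.0156,0,0,0,0],
  [0,0,0,0,0,0],
])

```text
time_s: 23.12
tcp_pos: [0.5556, 0.1789, 0.1371]
eef_rot: [180.0, -0.1, -141.4]
contact_force: [0.0, -0.9, -1.3]
gripper_width: 0.0479
gripper_force: 12.0
```

carry_out([
  [0,0,0,0,0,0],
  [0,0,0,0,0,0],
])

```text
time_s: 23.38
tcp_pos: [0.5557, 0.1776, 0.1375]
eef_rot: [180.0, -0.0, -141.5]
contact_force: [0.7, 0.1, -0.9]
gripper_width: 0.048
gripper_force: 12.0
```

```bash
python3 - <<'E'
from h import *
print(r.get_state()["tcp_pos"])
go((.5557,.1789,.0237),-141.4)
E
```

```text
[0.55574638 0.17758005 0.13747857]
shift [-0.0016  0.0021  0.2276] turn [ 0.     -0.     -0.0024] rows 1.8
```

carry_out([
  [-0.0008,0.001,0.06,0,0,0],
  [0,0,0.06,0,0,0],
  [0,0,0.06,0,0,0],
  [0,0,0.03,0,0,0],
  [0,0,0.01,0,0,0],
])

```text
time_s: 24.0
tcp_pos: [0.5559, 0.1787, 0.0268]
eef_rot: [-180.0, -0.1, -141.5]
contact_force: [-0.9, -0.4, -0.9]
gripper_width: 0.0477
gripper_force: 12.0
```

carry_out([
  [0,0,0.0055,0,0,0],
  [0,0,0,0,0,0],
  [0,0,0,0,0,0],
])

```text
time_s: 24.38
tcp_pos: [0.5564, 0.1795, 0.0252]
eef_rot: [-180.0, 0.1, -141.5]
contact_force: [0.1, -0.5, -1.5]
gripper_width: 0.0478
gripper_force: 12.0
```

carry_out([
  [0,0,0,0,0,0],
  [0,0,0,0,0,0],
  [0,0,0,0,0,0],
  [0,0,-0.03,0,0,0],
  [0,0,-0.06,0,0,0],
], hand=0.85)

```text
time_s: 25.0
tcp_pos: [0.5554, 0.1788, 0.0698]
eef_rot: [180.0, -0.1, -141.5]
contact_force: [1.1, 0.6, -0.4]
gripper_width: 0.0749
gripper_force: 0.0
```

carry_out([
  [0,0,-0.08,0,0,0],
  [0,0,-0.08,0,0,0],
  [-0.08,0.075,0,0,0,0],
  [-0.08,0.075,0,0,0,0],
  [-0.085,0.075,0,0,0,0],
])

```text
time_s: 25.62
tcp_pos: [0.5821, 0.3451, 0.1514]
eef_rot: [180.0, 0.1, -141.5]
contact_force: [0.5, -0.1, 0.5]
gripper_width: 0.0745
gripper_force: 0.0
```

carry_out([
  [0,0,0,0,0,0],
  [0,0,0,0,0,0],
], hand=1)

```text
time_s: 25.88
tcp_pos: [0.5815, 0.3436, 0.1499]
eef_rot: [-180.0, -0.0, -141.4]
contact_force: [0.5, -1.3, -0.6]
gripper_width: 0.0859
gripper_force: 0.0
```

```bash
python3 - <<'E'
from h import *
print(r.get_state()["tcp_pos"])
go((.5812,.3434,.011),-141.4)
im=grab("top","t4");sc=grab("scene","s4")
for n,i,w in(("top",im,(165,165,235,230)),("scene",sc,(262,180,330,250))):
    for c in('red','blue','yellow'):
        for b in blobs(mask(i,c),w)[:1]:
            print(n,c,[np.round(x,4) for x in rim(n,b,.05,.024)])
a=np.vstack([cv2.resize(im[640:940,640:1040],(600,450))[:290],cv2.resize(sc[720:1020,1000:1400],(600,450))[50:340]])
cv2.imwrite("pics/c4.png",a[:,:,::-1])
E
```

```text
[0.58146781 0.34358572 0.14992683]
shift [6.000e-04 1.000e-04 2.779e-01] turn [-0.     -0.0002 -0.0008] rows 2.2
top red [array([0.5563, 0.1801]), np.float64(49.0429), np.float64(46.6582)]
top blue [array([0.5055, 0.1714]), np.float64(48.6204), np.float64(47.7824)]
top yellow [array([0.5368, 0.1326]), np.float64(49.6157), np.float64(47.9407)]
scene red [array([0.5577, 0.1761]), np.float64(50.4404), np.float64(39.2673)]
scene blue [array([0.5242, 0.1625]), np.float64(28.5497), np.float64(7.6201)]
scene yellow [array([0.5352, 0.1308]), np.float64(50.5374), np.float64(48.1983)]
```

View pics/c4.png

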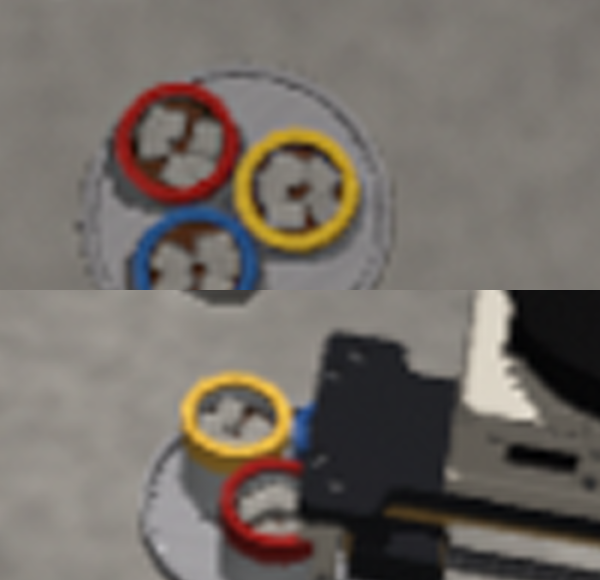

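All three tins stand upright on their spots, with red within about 1 mm. The arm hides part of the scene view. Now the plate.

carry_out([
  [0,0,0.08,0,0,0],
  [0,0,0.08,0,0,0],
  [0,0,0.07,0,0,0],
  [0,0,0.03,0,0,0],
  [0,0,0.012,0,0,0],
])

```text
time_s: 26.6
tcp_pos: [0.582, 0.343, 0.0135]
eef_rot: [-180.0, -0.0, -141.5]
contact_force: [0.8, 1.0, 0.3]
gripper_width: 0.0875
gripper_force: 0.0
```

carry_out([
  [0,0,0.0055,0,0,0],
  [0,0,0,0,0,0],
  [0,0,0,0,0,0],
])

```text
time_s: 26.98
tcp_pos: [0.5822, 0.344, 0.0118]
eef_rot: [180.0, 0.1, -141.5]
contact_force: [0.4, -0.5, -0.2]
gripper_width: 0.0877
gripper_force: 0.0
```

carry_out([
  [0,0,0,0,0,0],
  [0,0,0,0,0,0],
  [0,0,0,0,0,0],
  [0,0,0,0,0,0],
  [0,0,0,0,0,0],
], hand=0.6, squeeze=15)

```text
time_s: 27.6
tcp_pos: [0.5818, 0.3436, 0.0109]
eef_rot: [-180.0, 0.0, -141.5]
contact_force: [-0.8, -0.5, 2.1]
gripper_width: 0.0654
gripper_force: 15.0
```

carry_out([
  [0,0,0,0,0,0],
  [0,0,-0.02,0,0,0],
  [0,0,-0.06,0,0,0],
  [0,0,-0.08,0,0,0],
  [0,0,-0.08,0,0,0],
])

```text
time_s: 28.22
tcp_pos: [0.5817, 0.3434, 0.1324]
eef_rot: [-180.0, -0.0, -141.5]
contact_force: [-0.6, 0.8, -0.2]
gripper_width: 0.0655
gripper_force: 15.0
```

```bash
python3 - <<'E'
from h import *
print(r.get_state()["tcp_pos"])
go((.5326,.1605,.13),-141.4)
sc=grab("scene","s5");cv2.imwrite("pics/c5.png",cv2.resize(sc[720:1240,960:1660],(700,520))[:,:,::-1])
E
```

```text
[0.58170056 0.34340184 0.13235473]
shift [ 0.3046 -0.2251  0.0048] turn [-0.0001 -0.0001 -0.0014] rows 3.0
```

View pics/c5.png

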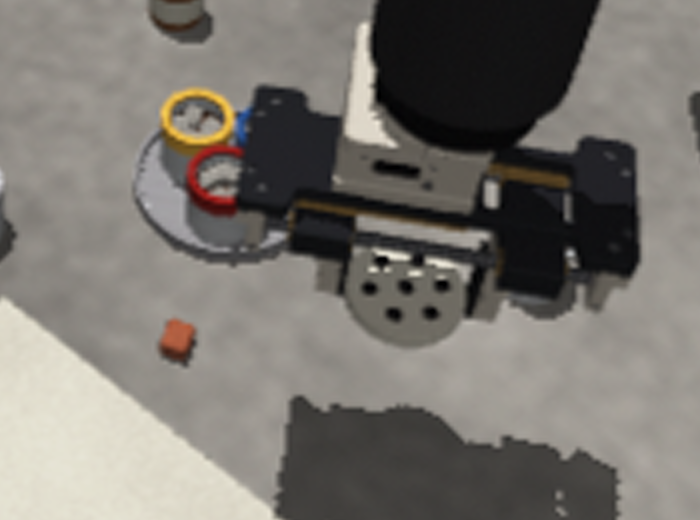

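The plate is gripped across its edge and level at (405,295) in the crop. I'll carry it over the tins.

carry_out([
  [0.03,-0.022,0,0,0,0],
  [0.05,-0.037,0,0,0,0],
  [0.06,-0.044,0,0,0,0],
  [0.06,-0.044,0,0,0,0],
  [0.06,-0.044,0,0,0,0],
])

```text
time_s: 28.9
tcp_pos: [0.5382, 0.1857, 0.13]
eef_rot: [180.0, -0.1, -141.5]
contact_force: [0.7, -0.4, -1.1]
gripper_width: 0.0653
gripper_force: 15.0
```

carry_out([
  [0.035,-0.027,0,0,0,0],
  [0.0095,-0.0075,0,0,0,0],
  [0,0,0,0,0,0],
  [0,0,0,0,0,0],
  [0,0,0,0,0,0],
])

```text
time_s: 29.52
tcp_pos: [0.533, 0.1612, 0.1305]
eef_rot: [180.0, -0.0, -141.4]
contact_force: [0.1, -0.0, 0.2]
gripper_width: 0.0651
gripper_force: 15.0
```

carry_out([
  [0,0,0.04,0,0,0],
  [0,0,0.04,0,0,0],
  [0,0,0.03,0,0,0],
  [0,0,0,0,0,0],
  [0,0,0,0,0,0],
])

```text
time_s: 30.15
tcp_pos: [0.5333, 0.1609, 0.0762]
eef_rot: [-180.0, 0.0, -141.5]
contact_force: [0.9, 0.6, 0.3]
gripper_width: 0.065
gripper_force: 15.0
```

```bash
python3 - <<'E'
from h import *
for k in range(4):
    go((.5325,.1606,.0615),-141.4); grab("top")
print(r.get_state()["tcp_pos"])
E
```

```text
shift [0.0016 0.0006 0.0295] turn [-0.0003  0.0005 -0.001 ] rows 0.2
shift [0.0018 0.0007 0.0299] turn [-0.0002  0.001  -0.0011] rows 0.2
shift [0.0018 0.0007 0.0301] turn [-0.0002  0.0013 -0.0012] rows 0.2
shift [0.0016 0.0007 0.03  ] turn [-0.0001  0.0012 -0.0013] rows 0.2
[0.53324212 0.16077412 0.07645072]
```

carry_out([
  [0.0016,0.0006,0.01,0,0,0],
  [0,0,0.01,0,0,0],
  [0,0,0.006,0,0,0],
  [0,0,0.0035,0,0,0],
  [0,0,0,0,0,0],
])

```text
time_s: 30.98
tcp_pos: [0.5321, 0.1603, 0.0609]
eef_rot: [-180.0, -0.0, -141.5]
contact_force: [0.6, -0.3, 0.1]
gripper_width: 0.0653
gripper_force: 15.0
```

carry_out([
  [0,0,0,0,0,0],
  [0,0,0,0,0,0],
])

```text
time_s: 31.22
tcp_pos: [0.5321, 0.1603, 0.061]
eef_rot: [180.0, 0.0, -141.5]
contact_force: [-0.2, 0.4, -0.8]
gripper_width: 0.0656
gripper_force: 15.0
```

carry_out([
  [0,0,0,0,0,0],
  [0,0,0,0,0,0],
  [0,0,0,0,0,0],
  [0,0,-0.03,0,0,0],
  [0,0,-0.06,0,0,0],
], hand=0.88)

```text
time_s: 31.85
tcp_pos: [0.5315, 0.1599, 0.1064]
eef_rot: [180.0, -0.1, -141.5]
contact_force: [-0.2, -0.0, 1.0]
gripper_width: 0.077
gripper_force: 0.0
```

carry_out([
  [0,0,-0.08,0,0,0],
  [0.05,-0.02,-0.03,0,0,0],
  [0.1,-0.04,0,0,0,0],
  [0.1,-0.04,0,0,0,0],
  [0.066,-0.024,0,0,0,0],
])

```text
time_s: 32.48
tcp_pos: [0.4458, 0.0118, 0.1622]
eef_rot: [-180.0, 0.1, -141.5]
contact_force: [-0.2, -0.5, 0.4]
gripper_width: 0.0773
gripper_force: 0.0
```

carry_out([
  [0,0,0,0,0,0],
  [0,0,0,0,0,0],
], hand=1)

```text
time_s: 32.72
tcp_pos: [0.4478, 0.0136, 0.1621]
eef_rot: [-180.0, 0.1, -141.5]
contact_force: [-0.5, 1.2, 0.4]
gripper_width: 0.0865
gripper_force: 0.0
```

```bash
python3 - <<'E'
from h import *
print(r.get_state()["tcp_pos"])
go((.4475,.0136,.016),-141.4)
im=grab("top","t6");sc=grab("scene","s6")
for n,i,w in(("top",im,(165,155,235,230)),("scene",sc,(262,180,330,250))):
    print('plate',n,[np.round(x,4) for b in blobs(mask(i,'white'),w)[:1] for x in rim(n,b,.060,.033)])
a=np.vstack([cv2.resize(im[640:940,640:1040],(600,450))[:290],cv2.resize(sc[680:980,1000:1400],(600,450))[50:340]])
cv2.imwrite("pics/c6.png",a[:,:,::-1])
E
```

```text
[0.44778242 0.01364571 0.16208056]
shift [0.0011 0.0005 0.2922] turn [-0.0006  0.0019 -0.0015] rows 2.3
plate top [array([0.5353, 0.1584]), np.float64(20.166), np.float64(51.5117)]
plate scene [array([0.5322, 0.1605]), np.float64(64.6112), np.float64(65.8175)]
```

View pics/c6.png

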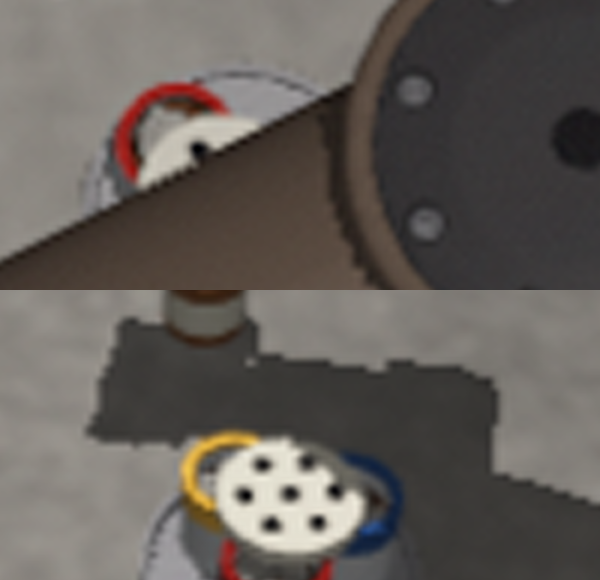

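The plate lies flat on the three tins, about 1 mm from the pan's centre in the scene view. Now the jar.

carry_out([
  [0.0004,0.0002,0.08,0,0,0],
  [0,0,0.08,0,0,0],
  [0,0,0.07,0,0,0],
  [0,0,0.04,0,0,0],
  [0,0,0.022,0,0,0],
])

```text
time_s: 33.45
tcp_pos: [0.4468, 0.0137, 0.0138]
eef_rot: [180.0, -0.1, -141.4]
contact_force: [-0.3, 0.3, 0.2]
gripper_width: 0.0876
gripper_force: 0.0
```

carry_out([
  [0,0,0,0,0,0],
  [0,0,0,0,0,0],
  [0,0,0,0,0,0],
  [0,0,0,0,0,0],
  [0,0,0,0,0,0],
], hand=0.3, squeeze=12)

```text
time_s: 34.08
tcp_pos: [0.447, 0.0134, 0.0154]
eef_rot: [-180.0, 0.0, -141.5]
contact_force: [0.5, -0.5, 0.4]
gripper_width: 0.0433
gripper_force: 0.3
```

carry_out([
  [0,0,0,0,0,0],
  [0,0,-0.02,0,0,0],
  [0,0,-0.08,0,0,0],
  [0,0,-0.1,0,0,0],
  [0,0,-0.1,0,0,0],
])

```text
time_s: 34.7
tcp_pos: [0.4463, 0.0131, 0.1671]
eef_rot: [180.0, -0.0, -141.5]
contact_force: [1.5, 1.0, -0.8]
gripper_width: 0.0413
gripper_force: 12.0
```

```bash
python3 - <<'E'
from h import *
print(r.get_state()["tcp_pos"])
go((.5324,.1605,.16),-141.4)
E
```

```text
[0.44630832 0.01309053 0.16705857]
shift [-0.3183  0.1234  0.0141] turn [ 0.0001 -0.0001 -0.0014] rows 2.7
```

carry_out([
  [-0.035,0.0135,0,0,0,0],
  [-0.06,0.023,0,0,0,0],
  [-0.07,0.027,0,0,0,0],
  [-0.07,0.027,0,0,0,0],
  [-0.05,0.02,0,0,0,0],
])

```text
time_s: 35.33
tcp_pos: [0.5241, 0.1467, 0.1642]
eef_rot: [180.0, -0.1, -141.5]
contact_force: [0.1, 0.3, -0.6]
gripper_width: 0.0417
gripper_force: 12.0
```

carry_out([
  [-0.025,0.01,0,0,0,0],
  [-0.0075,0.003,0,0,0,0],
  [0,0,0.05,0,0,0],
  [0,0,0.05,0,0,0],
  [0,0,0.04,0,0,0],
])

```text
time_s: 35.95
tcp_pos: [0.5317, 0.1594, 0.0941]
eef_rot: [180.0, -0.1, -141.5]
contact_force: [0.2, 0.3, -0.7]
gripper_width: 0.0419
gripper_force: 12.0
```

carry_out([
  [0,0,0,0,0,0],
  [0,0,0,0,0,0],
  [0,0,0,0,0,0],
])

```text
time_s: 36.33
tcp_pos: [0.5331, 0.1607, 0.0961]
eef_rot: [-180.0, 0.1, -141.5]
contact_force: [0.6, -0.5, -0.4]
gripper_width: 0.0418
gripper_force: 12.0
```

```bash
python3 - <<'E'
from h import *
for k in range(4):
    go((.5324,.1605,.0765),-141.4); r.capture("top")
sc=grab("scene","s7")
cv2.imwrite("pics/c7.png",cv2.resize(sc[560:1000,940:1440],(600,528))[:,:,::-1])
E
```

```text
shift [0.0013 0.0006 0.0393] turn [-0.0002  0.0017 -0.0014] rows 0.3
shift [0.0012 0.0005 0.039 ] turn [-0.0001  0.0016 -0.0014] rows 0.3
shift [0.0011 0.0004 0.0387] turn [-0.0001  0.0013 -0.0014] rows 0.3
shift [0.0009 0.0003 0.0384] turn [-0.0001  0.0011 -0.0014] rows 0.3
```

View pics/c7.png

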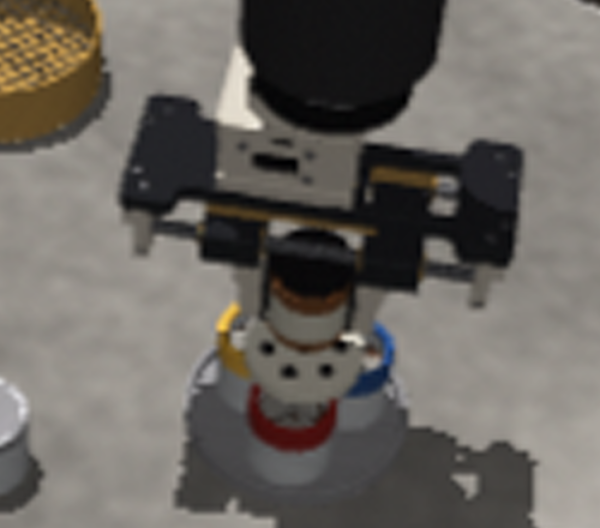

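The jar hangs upright just above the centred plate (jar base near (308,345) in the crop). I'll lower it gently, release, and raise straight up before moving clear.

carry_out([
  [0.0007,0.0003,0.013,0,0,0],
  [0,0,0.012,0,0,0],
  [0,0,0.008,0,0,0],
  [0,0,0.004,0,0,0],
  [0,0,0.0015,0,0,0],
])

```text
time_s: 37.2
tcp_pos: [0.5322, 0.1604, 0.0756]
eef_rot: [-180.0, -0.0, -141.5]
contact_force: [0.6, 0.1, -0.5]
gripper_width: 0.042
gripper_force: 12.0
```

carry_out([
  [0,0,0,0,0,0],
  [0,0,0,0,0,0],
  [0,0,0,0,0,0],
])

```text
time_s: 37.58
tcp_pos: [0.5323, 0.1604, 0.0759]
eef_rot: [-180.0, 0.0, -141.5]
contact_force: [-0.4, -0.8, -0.4]
gripper_width: 0.0421
gripper_force: 12.0
```

carry_out([
  [0,0,0,0,0,0],
  [0,0,0,0,0,0],
  [0,0,0,0,0,0],
  [0,0,-0.03,0,0,0],
  [0,0,-0.06,0,0,0],
], hand=0.85)

```text
time_s: 38.2
tcp_pos: [0.5316, 0.16, 0.1211]
eef_rot: [180.0, -0.1, -141.5]
contact_force: [0.2, 0.1, 0.6]
gripper_width: 0.0743
gripper_force: 0.0
```

carry_out([
  [0,0,-0.08,0,0,0],
  [0,0,-0.08,0,0,0],
  [-0.08,0.07,0,0,0,0],
  [-0.08,0.07,0,0,0,0],
  [-0.08,0.07,0,0,0,0],
])

```text
time_s: 38.83
tcp_pos: [0.5611, 0.3188, 0.2026]
eef_rot: [180.0, 0.1, -141.5]
contact_force: [0.2, -0.0, 0.3]
gripper_width: 0.0744
gripper_force: 0.0
```

carry_out([
  [-0.06,0.07,0,0,0,0],
  [-0.06,0.07,0,0,0,0],
  [0,0.07,0,0,0,0],
  [0,0,0,0,0,0],
  [0,0,0,0,0,0],
])

```text
time_s: 39.45
tcp_pos: [0.5423, 0.4367, 0.2016]
eef_rot: [-180.0, 0.0, -141.5]
contact_force: [-0.2, -0.4, 0.5]
gripper_width: 0.0748
gripper_force: 0.0
```

```bash
python3 - <<'E'
from h import *
print(r.get_state()["tcp_pos"])
im=grab("top","t8");sc=grab("scene","s8")
for n,i,w,wj in(("top",im,(165,155,235,230),(185,175,220,215)),("scene",sc,(262,170,330,250),(272,160,330,235))):
    print('plate',n,[np.round(x,4) for b in blobs(mask(i,'white'),w)[:1] for x in rim(n,b,.060,.033)])
    print('jar',n,[np.round(x,4) for b in blobs(mask(i,'black'),wj)[:1] for x in rim(n,b,.115,.021)])
a=np.vstack([cv2.resize(im[640:940,640:1040],(600,450))[:290],cv2.resize(sc[640:980,1000:1400],(600,510))[:310]])
cv2.imwrite("pics/c8.png",a[:,:,::-1])
E
```

```text
[0.54225922 0.4367235  0.20161021]
plate top [array([0.5231, 0.1541]), np.float64(52.4068), np.float64(62.8949)]
jar top [array([0.5309, 0.1602]), np.float64(42.6433), np.float64(39.0078)]
plate scene [array([0.5487, 0.1571]), np.float64(54.8937), np.float64(36.8964)]
jar scene [array([0.5322, 0.1617]), np.float64(52.2939), np.float64(39.8348)]
```

View pics/c8.png

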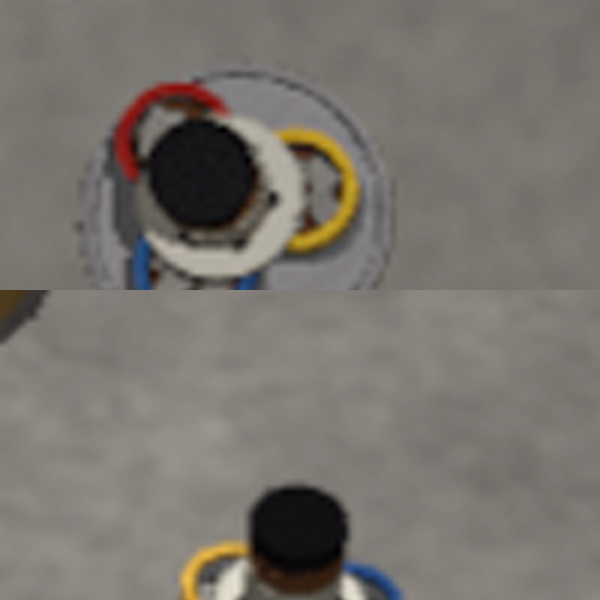

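The jar stands upright near (.5315,.161), within about 1 mm of the plate's centre. The plate is level, the tins are in place, and the gripper is well clear. Handing in.

```bash
python3 -c "
from plant import r
print(r.close_job())"
```

```text
the job is handed in; nothing more can be done
None
```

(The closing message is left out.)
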